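# Press a bonded bracket in locking pliers and free it

### The job

Stand the bracket that has the glued-on doubler plate between the open jaws of the locking pliers, squeeze the handles together until they lock over centre, and let go so that the pliers alone press the joint for at least three seconds. Then flick the release lever so that the pliers spring open, and stand the pressed bracket upright in the grey tray. Leave the plain bracket, the bottles and the tape roll where they are.

Things in the scene. Friction and masses are not known exactly. Their poses are not given: they have to be found in the camera images.
- locking_pliers: Small plated locking pliers lying level on a grey base plate (x -115 to +115, y -40 to +40 mm, top z 8 mm), bolted down. Origin: cart top under the jaw pivot; x points to the jaw tips, y from moving to fixed handle, z up. Bars lie at z 48 to 63 mm; only the lever stands above 67 mm. The fixed handle: a straight bar, y 3 to 13, x -106 to +6 mm, on posts no wider than 14 mm under it
- pliers_jaw: The moving jaw and the moving handle it carries. Origin: jaw pivot, at cart top. Its 24 mm long pad (x 38 to 62 mm) closes along pliers' +y onto the fixed pad (face at y = +6 mm of the pliers, same x, z 47 to 63 mm); open, the gap is about 22 mm at the near and 28 mm at the far edge. Locked, it presses a 12 mm part with about 6 N. A light spring opens it
- pliers_handle (a joint): Angle of the moving handle to its jaw, rad: 0 = fully open (start), grows as the handles are squeezed; with the doubled bracket in the jaws the linkage passes centre at about 0.62 and stops, locked, at about 0.70, where it stays when let go. Squeezing at the grip points takes up to about 8 N, most in the last third
- fixed_handle_grip (a point): Outer face of the fixed handle at the place to squeeze, z 55 mm (bar 14 mm tall, z 48 to 62). It never moves
- moving_handle_grip (a point): Outer face of the moving handle (10 mm thick, 14 mm tall bar) at the place to squeeze, 86 mm behind the pivot, z 55 mm. Open it lies about 63 mm from the fixed grip point, locked about 27 mm; it moves towards the fixed handle along the pliers' +y
- release_lever: Dark release lever, one piece with the toggle link: a flat arm above the pliers that ends in an upright ribbed paddle. Swings with the linkage about a vertical axis 59 mm behind the jaw pivot (its origin, at cart top). Locked: pushing the paddle about 10 mm to the moving-handle side (pliers' -y) with about 6 N trips the lock and all springs open
- lever_paddle (a point): Centre of the lever's paddle: 22 mm long, 6 mm thick, 24 mm tall (z 72 to 96 mm). Locked, it lies just over the jaw pivot (within 5 mm) with its faces towards pliers' +y and -y; open, about 40 mm to pliers' -y
- clamp_spot (a point): On the base plate's top (z 8 mm), 50 mm ahead of the jaw pivot, midway between the open jaws: the middle of the bracket's foot belongs near here, fin parallel to the pliers' x axis, either way round. The foot is wider than the jaw gap: bring it down ahead of the jaw tips (x 62 mm) and slide it in under the jaws (underside z 47 mm). The closing jaw pushes it the last few mm
- bracket: Bracket to press: aluminium, foot 44 x 44 x 6 mm, upright fin 36 mm wide (x), 8 mm thick (y -4 to +4), top at 100 mm; a 32 x 50 x 4 mm doubler plate bonded to the fin's +y face, 23 to 73 mm high, makes it 12 mm thick there (y -4 to +8). 0.11 to 0.23 kg. Origin: centre of the foot's underside. Grip it across the fin near its top
- plain_bracket: Bystander: the same bracket without doubler plate (fin 8 mm thick throughout). Leave it standing
- tray: Grey plastic tray, 120 x 120 x 14 mm with 4 mm walls and a 4 mm floor, fixed. Origin: centre of the underside, x and y along its sides
- cart_bottle_1: Bystander: brown bottle with red cap, 72 mm across, 127 mm tall, standing beside the jaws on the fixed-handle side. Origin: centre of its underside
- cart_bottle_3: Bystander: white bottle, 72 mm across, 122 mm tall, standing on the moving-handle side. Origin: centre of its underside
- tape_roll: Bystander: roll of black tape lying flat, 68 mm across, 19 mm tall, beside the fixed handle. Origin: centre of its underside
Things that resemble listed ones, but are neither listed nor needed, are in the scene too. What is shaped like the bracket but turquoise is not meant.

How it is judged:
On the way, in this order (a step that is already met when the one before it is completed fails the run):
1. the bracket is locked between the jaws and the pliers press it on their own, untouched by the fingers, for 3 s (value of joint pliers_handle above 0.65 rad and contact force between bracket and pliers_jaw above 0.7 N and horizontal distance between bracket and clamp_spot below 0.022 m and angle between bracket's own z axis and vertical below 0.12 rad and contact force between the fingers and locking_pliers below 0.3 N and contact force between the fingers and bracket below 0.3 N), for 2.8 s.
2. the fingers push the release lever while the pliers are still locked (value of joint pliers_handle above 0.5 rad and contact force between the fingers and release_lever above 0.5 N).
3. the pliers have sprung open (value of joint pliers_handle below 0.12 rad), for 0.2 s.
At the end, for the whole second after the job is handed in: The doubled bracket stands upright (within 0.1 rad), let go and at rest on the floor of the grey tray, its middle within 45 mm of the tray's middle both ways, and the pliers are open (handle joint under 0.12 rad) (x of bracket in the frame of tray between -0.045 and 0.045 m and y of bracket in the frame of tray between -0.045 and 0.045 m and z of bracket in the frame of tray below 0.008 m and angle between bracket's own z axis and vertical below 0.1 rad and linear speed of bracket below 0.01 m/s and contact force between the fingers and bracket below 0.2 N and value of joint pliers_handle below 0.12 rad); the robot touches nothing.
It fails at once if the plain bracket is disturbed (shifted over 25 mm or tipped) (distance of plain_bracket from where it was at the start of the episode above 0.025 m or angle between plain_bracket's own z axis and vertical above 0.35 rad).
It fails at once if the red-capped bottle is disturbed (shifted over 25 mm or tipped) (distance of cart_bottle_1 from where it was at the start of the episode above 0.025 m or angle between cart_bottle_1's own z axis and vertical above 0.35 rad).
It fails at once if the white bottle is disturbed (shifted over 25 mm or tipped) (distance of cart_bottle_3 from where it was at the start of the episode above 0.025 m or angle between cart_bottle_3's own z axis and vertical above 0.35 rad).
It fails at once if the tape roll is disturbed (shifted over 25 mm or tipped) (distance of tape_roll from where it was at the start of the episode above 0.025 m or angle between tape_roll's own z axis and vertical above 0.35 rad).
It fails at once if the bracket is tipped over (angle between bracket's own z axis and vertical above 0.6 rad).
It also fails if it takes over 72 s, if anything falls off the work surface, if the arm or the gripper's body presses on something with over 40 N, if the wrist force passes 120 N, or if a joint passes its speed limit or range.

### The arm

A 6-joint arm with a two-finger parallel gripper is mounted at the origin on a cart in front of the work surface, level with it; the furniture and walls round the work are solid. World frame = base frame: x ahead of the robot, y to its left, z up, the work surface at z = 0. Lengths are in m, angles in rad, forces in N, time in s.
With the tool pointing down it reaches from about 0.425 to 0.95 m from the base axis. Payload 3.5 kg.
Tool frame: the origin (TCP) lies at the very end of the fingers, on their centre line; the grasp point (between the pads) lies 19 mm behind it; z points along the fingers, y is the line along which they close (so a half turn about z gives the same grasp; the last joint's range is limited). The gripper opens to 85 mm and grips with 20 to 120 N. Pads are 22 mm wide; open, the fingers measure 114 mm over their backs; the gripper's body (76 mm by 85 mm) begins 54 mm behind the grasp point. The pads swing forward as they close: fully open they stand 13 mm farther back than shut.
Start: joints at [1, 0.286, 1.577, -0, 1.279, -0.15], TCP at [0.276, 0.616, 0.231] pointing down, gripper open.
Joint ranges: [-2.77, 2.77], [-0.9, 2.22], [0.21, 2.48], [-1.53, 4.67], [0.24, 2.81], [-2.84, 2.84]. Speed limits (rad/s): [2.79, 2.79, 3.14, 3.14, 3.14, 3.14].

### API

Orientations are given as a unit quaternion [w, x, y, z].
In Python, from bench import bot, viewer, sign_off gives the robot as it stands. The module is installed in compiled form; this text tells all that it offers. Calls block until the motion is done:
- bot.movep(position, orientation): joint-space move of the TCP to a pose.
- bot.line_to(position, attitude=None, rate=0.15): straight line of the TCP; attitude=None keeps the orientation; rate is the mean speed in m/s.
- bot.movej(angles): joint-space move.
- bot.release() and bot.close(): open the fingers fully, or close them until they stop; the grip force is fixed at half the most.
- bot.dwell(seconds).
- bot.inverse_kinematics(position, orientation): joint angles nearest the present ones, or None.
- bot.get_state(): the state.
- viewer.snapshot(name): name is "scene" or "top"; returns a dict with "pixels" (384x512x3 uint8, blue, green, red), "range_z" (384x512 float32, m along the optical axis (not along the pixel's ray), 0 where there is no reading), "camera_matrix" (3x3 intrinsics, pixels), "pose" (4x4, takes a point from camera to world coordinates). Camera axes: x right, y down, z forward; pixel columns grow to the right and rows downward; lengths in m; the calibration is good to about 2 mm. A picture is of the moment at which its call begins.
A pose or a line that the arm cannot do raises bot.PlanningError and nothing moves.
- sign_off(): hands the job in; it is judged then, once.
The state is a dict: "time": time; "joint_pos": joint angles; "dq": joint speeds; "joint_torque": joint torques, N m; "tcp_pos": TCP position; "orientation": TCP orientation; "ft_force": force on the tool from outside, world axes, zero at the start; "ft_torque": the same for the moment, N m; "width": finger opening in m; "grasp_force": force on a finger pad.
Only numpy, scipy, OpenCV 4.12 (cv2) and the standard library are available. Lean on these libraries where they do the work, as an engineer would, in place of code of your own. Each camera call takes 0.05 s, during which the arm holds its last target. There are 200 camera calls.

## Working session

There is one attempt and no reset: what is moved stays moved. The work goes in short steps, each a Python script; the robot and the scene stay as the last script left them, time stands still between calls to the robot, and variables do not carry over. Pictures are saved under pics/ and viewed, at most 10 in all, crops included, and the job is handed in when it is done.

```bash
mkdir -p pics; cat > h.py <<'E'
import numpy as np, cv2
from bench import bot, viewer, sign_off
def snap(n):
    s=viewer.snapshot(n); np.savez(f'/tmp/{n}.npz',**s); return s
def load(n): return dict(np.load(f'/tmp/{n}.npz'))
def cloud(s):
    K=s['camera_matrix'];z=s['range_z'];v,u=np.indices(z.shape)
    p=np.stack([(u-K[0,2])/K[0,0]*z,(v-K[1,2])/K[1,1]*z,z],-1)
    w=p@s['pose'][:3,:3].T+s['pose'][:3,3]; w[z==0]=np.nan; return w
def ray(s,u,v,h):
    d=s['pose'][:3,:3]@np.linalg.inv(s['camera_matrix'])@[u,v,1.]; o=s['pose'][:3,3]
    return o+d*(h-o[2])/d[2]
def q(yaw): # tool down; tool x at yaw, tool y at yaw-90deg
    return [0,np.cos(yaw/2),np.sin(yaw/2),0]
E
python3 - <<'E'
from h import *
for n in('scene','top'):
    s=snap(n); print(n,s['pose'].round(3).tolist(),s['camera_matrix'].tolist())
    cv2.imwrite(f'pics/{n}0.png',cv2.resize(s['pixels'],(800,600)))
st=bot.get_state();print(st['orientation'],st['time'])
E
```

```text
scene [[0.794, -0.441, 0.417, 0.113], [-0.607, -0.594, 0.528, -0.552], [0.015, -0.673, -0.739, 0.842], [0.0, 0.0, 0.0, 1.0]] [[438.13433640932925, 0.0, 259.7289996530007], [0.0, 438.13433640932925, 195.35914615829537], [0.0, 0.0, 1.0]]
top [[-0.009, -0.999, 0.037, 0.488], [-1.0, 0.009, 0.007, -0.007], [-0.007, -0.037, -0.999, 1.123], [0.0, 0.0, 0.0, 1.0]] [[471.20635941999416, 0.0, 248.91686391266853], [0.0, 471.20635941999416, 194.53775946662978], [0.0, 0.0, 1.0]]
[-3.88877156e-04  2.08861332e-01  9.77944637e-01 -1.03894514e-03] 0.1
```

View pics/scene0.png

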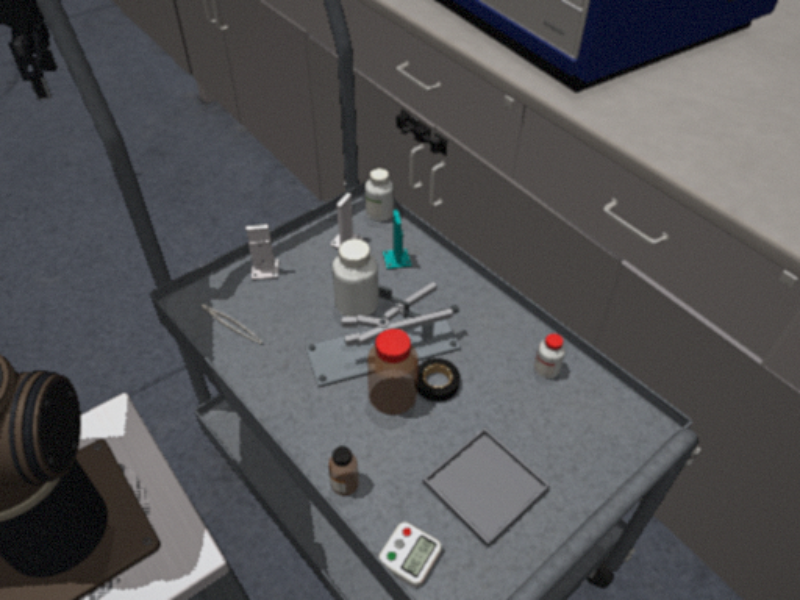

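View pics/top0.png

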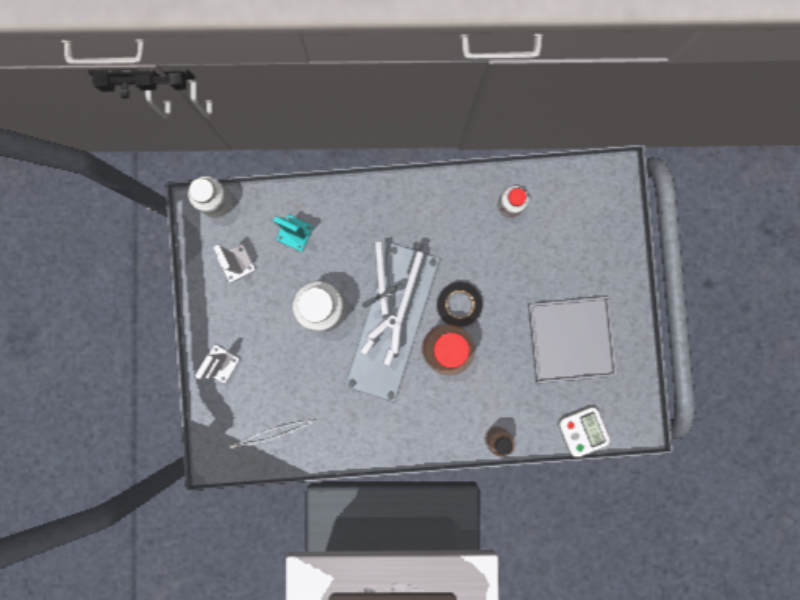

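The top view has the pliers near (395,310), jaws facing down and left, and the tray at (571,338). The two white brackets are at top (233,262) and (217,364), or scene (343,222) and (262,250). The turquoise look-alike is at top (293,230). An enlarged crop should show which white bracket carries the doubler.

```bash
python3 - <<'E'
from h import *
a=load('scene');b=load('top')
A=cv2.resize(a['pixels'][115:185,150:250],(800,560),interpolation=cv2.INTER_CUBIC)[:, :]
A=cv2.resize(A,(400,280));B=cv2.resize(b['pixels'][145:255,115:195],(400,550),interpolation=cv2.INTER_CUBIC)
C=np.zeros((600,800,3),np.uint8);C[:280,:400]=A;C[:550,400:]=B
P=cv2.resize(b['pixels'][150:260,220:290],(204,320),interpolation=cv2.INTER_CUBIC);C[280:,:204]=P
cv2.imwrite('pics/crop1.png',C)
# heights of white things
w=cloud(b)
for (r0,r1,c0,c1) in((150,182,135,165),(218,248,120,156)):
    p=w[r0:r1,c0:c1].reshape(-1,3); 
    for lo,hi in((.003,.009),(.02,.06),(.06,.09),(.09,.11)):
        m=p[(p[:,2]>lo)&(p[:,2]<hi)]; print(lo,len(m),m.mean(0).round(4) if len(m) else '',m.min(0).round(3) if len(m) else '',m.max(0).round(3) if len(m) else '')
E
```

```text
0.003 197 [0.5955 0.2307 0.0056] [0.566 0.202 0.003] [0.639 0.27  0.009]
0.02 46 [0.5928 0.2305 0.0407] [0.578 0.224 0.02 ] [0.611 0.239 0.059]
0.06 42 [0.5936 0.2309 0.0748] [0.577 0.224 0.06 ] [0.611 0.239 0.09 ]
0.09 74 [0.594  0.2341 0.099 ] [0.578 0.224 0.091] [0.611 0.246 0.104]
0.003 210 [0.4431 0.2553 0.0055] [0.408 0.224 0.003] [0.477 0.307 0.009]
0.02 54 [0.4428 0.2519 0.0425] [0.425 0.245 0.024] [0.459 0.261 0.06 ]
0.06 70 [0.4412 0.2541 0.0735] [0.425 0.245 0.06 ] [0.457 0.265 0.088]
0.09 77 [0.4423 0.2585 0.0984] [0.425 0.247 0.09 ] [0.458 0.27  0.102]
```

View pics/crop1.png

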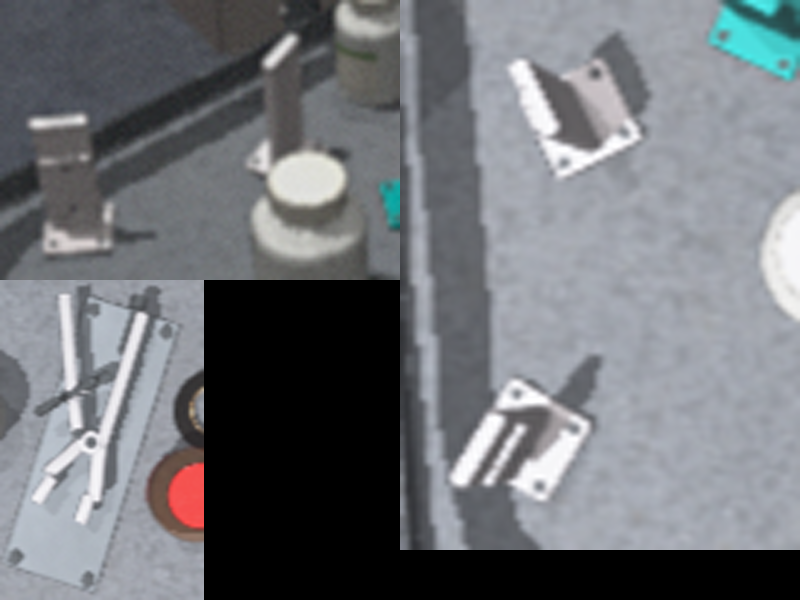

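The enlarged crop shows the lower bracket, at top (217,364) and scene (262,250), with a step and a second ledge beside its fin. That ledge is the doubler, so this is the target. The upper one at (233,262) is a single plain fin and the turquoise one is ruled out. Next I measure the bracket, pliers and tray.

```bash
python3 - <<'E'
from h import *
b=load('top');w=cloud(b);im=b['pixels'];hsv=cv2.cvtColor(im,cv2.COLOR_BGR2HSV)
def rect(p): 
    (c,s,a)=cv2.minAreaRect(p[:,:2].astype(np.float32)*1000);return np.round(c,1),np.round(s,1),round(a,1)
def pts(mask): return w[mask&np.isfinite(w[...,2])]
box=lambda r0,r1,c0,c1:(lambda m:(m.__setitem__((slice(r0,r1),slice(c0,c1)),True),m)[1])(np.zeros(im.shape[:2],bool))
# bracket: white pixels
B=box(215,250,120,160)&(im.min(2)>0)
p=pts(B&(w[...,2]>.093));print('fin top',len(p),rect(p),p.mean(0).round(4))
p=pts(B&(w[...,2]>.066)&(w[...,2]<.078));print('doubler',len(p),rect(p),p.mean(0).round(4))
mask=(B&(w[...,2]>.0035)&(w[...,2]<.009)); 
p=pts(mask&(im.min(2)>150));print('foot',len(p),rect(p),p.mean(0).round(4))
# pliers
P=box(145,260,215,285)
p=pts(P&(w[...,2]>.0055)&(w[...,2]<.012));
m=(P&(w[...,2]>.0045)).astype(np.uint8)
n,l,st,_=cv2.connectedComponentsWithStats(m);k=1+st[1:,4].argmax();c=max(cv2.findContours((l==k).astype(np.uint8),0,1)[0],key=cv2.contourArea)
print('plate cc',st[k],cv2.minAreaRect(c))
for nm,lo,hi in(('plate',.0055,.012),('bars',.055,.068),('lever',.069,.11)):
    p=pts(P&(w[...,2]>lo)&(w[...,2]<hi));print(nm,len(p),rect(p),p.mean(0).round(4),np.median(p[:,2]))
# plate corners by ray from hull of plate pixels
pm=(P&(w[...,2]>.0055)&(w[...,2]<.012)).astype(np.uint8);pm=cv2.morphologyEx(pm,cv2.MORPH_OPEN,np.ones((3,3)))
h=cv2.boxPoints(cv2.minAreaRect(cv2.findNonZero(pm)));print('corners',[ray(b,*x,.008)[:2].round(4).tolist() for x in h])
# tray
T=box(180,250,330,400);p=pts(T&(w[...,2]>.0025)&(w[...,2]<.018));print('tray',rect(p),np.percentile(p[:,2],[5,50,95]))
for n,bx,lo in(('b1',box(200,245,265,308),.1),('b3',box(175,215,183,222),.1),('tape',box(175,212,275,312),.014)):
    p=pts(bx&(w[...,2]>lo));print(n,rect(p))
E
```

```text
fin top 72 (array([442.2, 259.1]), array([ 9. , 35.8]), 58.3) [0.4423 0.2587 0.0989]
doubler 43 (array([440.2, 254.3]), array([ 6.5, 34.5]), 63.4) [0.4404 0.2541 0.0728]
foot 155 (array([444.1, 259.7]), array([90.1, 78.2]), 89.8) [0.4426 0.2514 0.0059]
plate cc [ 220  154   61  103 3254] ((250.67237854003906, 203.9070587158203), (42.06106948852539, 102.94341278076172), 12.26477336883545)
plate 2114 (array([497.6,   2.7]), array([139.1, 246.9]), 77.5) [ 0.4958 -0.0015  0.0083] 0.008119655183677743
bars 805 (array([530.5,  14.1]), array([179.1, 126.9]), 1.0) [ 0.5322 -0.0037  0.0615] 0.061421750539538245
lever 369 (array([494.8,  -5. ]), array([191.9,  88.5]), 53.0) [ 0.4893 -0.0197  0.0919] 0.09377913660766879
corners [[0.4114, 0.0683], [0.6219, 0.001], [0.5976, -0.0744], [0.3875, -0.0067]]
tray (array([ 480.4, -272.8]), array([163.6, 164.1]), 88.9) [0.00268126 0.00479314 0.01432204]
b1 (array([461.6, -81.9]), array([56.4, 56.2]), 89.5)
b3 (array([525.3, 102. ]), array([46.9, 46.9]), 88.7)
tape (array([ 521.4, -101.8]), array([66.9, 82.3]), 75.5)
```

```bash
python3 - <<'E'
from h import *
b=load('top');w=cloud(b);im=b['pixels']
O=np.array([.5046,-.0029]);yaw=np.deg2rad(162.3)
def loc(p,O=O,yaw=yaw):
    d=p[...,:2]-O;return np.stack([d@[np.cos(yaw),np.sin(yaw)],d@[-np.sin(yaw),np.cos(yaw)]],-1)
L=loc(w);z=w[...,2]
near=(abs(L[...,0])<.14)&(abs(L[...,1])<.06)
# plate long edges: per x-bin extremes of y with z in plate band; then ends per y-bin
m=near&(z>.005)&(z<.012)
for s,nm in((1,'+y'),(-1,'-y')):
    X=[];Y=[]
    for x in np.arange(-.1,.101,.008):
        k=m&(abs(L[...,0]-x)<.004); 
        if k.any(): X.append(x);Y.append((s*L[...,1][k]).max()*s)
    X,Y=np.array(X),np.array(Y);f=np.polyfit(X,Y,1);r=abs(Y-np.polyval(f,X));g=r<np.median(r)*2;f=np.polyfit(X[g],Y[g],1);print(nm,f.round(4))
for s in(1,-1):
    Y=[(s*L[...,0][m&(abs(L[...,1]-y)<.004)]).max()*s for y in np.arange(-.032,.033,.008)];print('end',s,np.round(Y,4))
# fixed handle: bars band, expected y 3..13
k=near&(z>.054)&(z<.068)&(L[...,0]<-.03)&(L[...,0]>-.112)&(L[...,1]>-.005)&(L[...,1]<.025)
p=L[k]*1000;print('fixed',len(p),p.mean(0),p.min(0),p.max(0),np.polyfit(p[:,0],p[:,1],1))
k=near&(z>.054)&(z<.068)&(L[...,0]>.02);p=L[k]*1000
for nm,q_ in(('fixjaw',p[p[:,1]>0]),('movjaw',p[p[:,1]<0])):print(nm,len(q_),q_.min(0).round(1),q_.max(0).round(1))
k=(z>.054)&(z<.068)&(L[...,0]<-.02)&(L[...,0]>-.14)&(L[...,1]<-.02)&(L[...,1]>-.07);p=L[k]*1000;print('movhandle',p.min(0),p.max(0));
g=p[p[:,0]<-75];print(g[abs(g[:,0]+86)<5].min(0),g[abs(g[:,0]+86)<5].max(0))
# tray
m=(w[...,0]>.38)&(w[...,0]<.58)&(w[...,1]<-.19)&(w[...,1]>-.36)&(z>.0095)&(z<.02);c=cv2.morphologyEx(m.astype(np.uint8),cv2.MORPH_CLOSE,np.ones((3,3)))
n,l,st,_=cv2.connectedComponentsWithStats(c);i=1+st[1:,4].argmax();r=cv2.minAreaRect(w[(l==i)&m][:,:2].astype(np.float32)*1000);print('tray',r)
for x in(.1,.086,.078,.05):
  for off in(0,.007):
    for zt in (.1,.25):
      P=O+(x-off)*np.array([np.cos(yaw),np.sin(yaw)])-.007*np.array([-np.sin(yaw),np.cos(yaw)])
      j=bot.inverse_kinematics([*P,zt],q(yaw));print(x,off,zt,np.hypot(*P).round(3),None if j is None else np.round(j,2))
E
```

```text
+y [-0.0055  0.0401]
-y [-0.0135 -0.0389]
end 1 [0.1347 0.1151 0.1156 0.1141 0.1376 0.1161 0.116  0.1155 0.1165]
end -1 [-0.1218 -0.1352 -0.1118 -0.1128 -0.1119  0.0182 -0.1121 -0.1126 -0.1125]
fixed 209 [-71.99704446   6.70105601] [-111.86218675   -4.58553358] [-30.23501017  13.82826431] [0.01550518 7.81738284]
fixjaw 96 [20.4  6.1] [62.9 55.4]
movjaw 81 [ 20.4 -29.4] [ 57.8 -11.1]
movhandle [-104.72068898  -56.59131545] [-20.22788108 -20.0955642 ]
[-90.48282182 -52.16970246] [-81.09776221 -40.40124197]
tray ((474.26361083984375, -274.04302978515625), (120.13304901123047, 120.94482421875), 4.871365547180176)
0.1 0 0.1 0.413 [-0.16 -0.16  2.3  -0.    1.   -1.43]
0.1 0 0.25 0.413 [-0.16 -0.35  2.16 -0.    1.33 -1.43]
0.1 0.007 0.1 0.419 [-0.17 -0.14  2.29 -0.    0.99 -1.43]
0.1 0.007 0.25 0.419 [-0.17 -0.33  2.15 -0.    1.32 -1.43]
0.086 0 0.1 0.426 [-0.17 -0.12  2.27 -0.    0.99 -1.43]
0.086 0 0.25 0.426 [-0.17 -0.31  2.13 -0.    1.32 -1.43]
0.086 0.007 0.1 0.432 [-0.17 -0.11  2.26 -0.    0.99 -1.43]
0.086 0.007 0.25 0.432 [-0.17 -0.29  2.12 -0.    1.31 -1.43]
0.078 0 0.1 0.433 [-0.17 -0.1   2.26 -0.    0.99 -1.43]
0.078 0 0.25 0.433 [-0.17 -0.29  2.12 -0.    1.31 -1.43]
0.078 0.007 0.1 0.44 [-0.17 -0.09  2.24 -0.    0.99 -1.44]
0.078 0.007 0.25 0.44 [-0.17 -0.27  2.11 -0.    1.31 -1.44]
0.05 0 0.1 0.459 [-0.18 -0.04  2.2  -0.    0.99 -1.44]
0.05 0 0.25 0.459 [-0.18 -0.22  2.06 -0.    1.3  -1.44]
0.05 0.007 0.1 0.466 [-0.18 -0.02  2.18 -0.    0.98 -1.44]
0.05 0.007 0.25 0.466 [-0.18 -0.21  2.05 -0.    1.3  -1.44]
```

```bash
python3 - <<'E'
from h import *
for n in('top','scene'):
    w=cloud(load(n)).reshape(-1,3); w=w[np.isfinite(w[:,2])]
    for y in np.arange(.28,.8,.05):
        for xa,xb in((.1,.45),(.45,.6),(.6,1.)):
            m=w[(abs(w[:,1]-y)<.015)&(w[:,0]>xa)&(w[:,0]<xb)&(w[:,2]>.02)]
            if len(m)>3: print(n,round(y,2),xa,len(m),'x',m[:,0].min().round(2),m[:,0].max().round(2),'z',m[:,2].min().round(2),m[:,2].max().round(2))
E
```

```text
top 0.28 0.1 34 x 0.26 0.44 z 0.02 0.1
top 0.28 0.6 987 x 0.66 0.87 z 0.02 0.3
top 0.33 0.1 845 x 0.27 0.45 z 0.02 0.4
top 0.33 0.45 111 x 0.45 0.6 z 0.02 0.03
top 0.33 0.6 1713 x 0.6 0.88 z 0.02 0.33
top 0.38 0.1 13 x 0.29 0.3 z 0.41 0.43
top 0.38 0.6 1236 x 0.67 0.87 z 0.02 0.41
top 0.43 0.6 691 x 0.84 0.87 z 0.04 0.3
top 0.48 0.6 401 x 0.87 0.87 z 0.02 0.19
top 0.53 0.6 235 x 0.87 0.87 z 0.02 0.16
top 0.58 0.6 38 x 0.87 0.87 z 0.02 0.06
scene 0.28 0.1 26 x 0.25 0.43 z 0.02 0.1
scene 0.28 0.6 880 x 0.66 0.91 z 0.02 0.35
scene 0.33 0.1 699 x 0.27 0.44 z 0.02 0.4
scene 0.33 0.45 83 x 0.49 0.6 z 0.02 0.03
scene 0.33 0.6 1554 x 0.6 0.91 z 0.02 0.33
scene 0.38 0.1 239 x 0.27 0.29 z 0.41 0.47
scene 0.38 0.6 647 x 0.67 0.91 z 0.02 0.37
scene 0.43 0.6 442 x 0.83 0.89 z 0.02 0.3
scene 0.48 0.6 414 x 0.83 0.88 z 0.02 0.29
scene 0.53 0.1 15 x 0.25 0.26 z 0.3 0.34
scene 0.53 0.6 355 x 0.83 0.88 z 0.02 0.28
scene 0.58 0.1 752 x 0.24 0.3 z 0.25 0.4
scene 0.58 0.6 337 x 0.86 0.88 z 0.02 0.25
scene 0.63 0.1 62 x 0.29 0.31 z 0.3 0.34
scene 0.63 0.6 67 x 0.87 0.88 z 0.08 0.23
scene 0.68 0.1 30 x 0.3 0.32 z 0.29 0.33
scene 0.68 0.6 81 x 0.87 0.87 z 0.02 0.13
scene 0.73 0.6 208 x 0.86 0.88 z 0.02 0.2
scene 0.78 0.6 184 x 0.87 0.88 z 0.02 0.18
```

```bash
python3 - <<'E'
from h import *
from scipy.optimize import least_squares
D=[]
for x,y,z in((.5,.1,.1),(.6,.2,.3),(.45,-.1,.2),(.8,0,.1),(.7,-.3,.4),(.5,.3,.15),(.44,.25,.2),(.276,.616,.231)):
    j=bot.inverse_kinematics([x,y,z],q(2.7))
    if j is not None: D.append((x,y,z,*j))
D=np.array(D)
def fk(t,j):
    L1,L2,h,d,Lt,a=t;r=a+L1*np.sin(j[:,1])+L2*np.sin(j[:,1]+j[:,2])
    return np.stack([r*np.cos(j[:,0])-d*np.sin(j[:,0]),r*np.sin(j[:,0])+d*np.cos(j[:,0]),h+L1*np.cos(j[:,1])+L2*np.cos(j[:,1]+j[:,2])-Lt],1)
r=least_squares(lambda t:(fk([*t[:4],0,t[4]],D[:,3:])-D[:,:3]).ravel(),[.4,.4,0,.1,0]);print(r.x,abs(r.fun).max())
for n in('top','scene'):
    w=cloud(load(n)).reshape(-1,3);m=w[(w[:,0]>.2)&(w[:,0]<.34)&(w[:,1]>.31)&(w[:,2]>.05)]
    for z in np.arange(.05,.9,.05):
        k=m[abs(m[:,2]-z)<.012]
        if len(k):print(n,round(z,2),len(k),np.median(k,0).round(3),k.min(0).round(3),k.max(0).round(3))
E
```

```text
[ 0.44786451  0.57236861 -0.03284409  0.1009     -0.00736543] 0.00551616666782595
top 0.05 10 [0.297 0.314 0.056] [0.274 0.311 0.051] [0.299 0.321 0.062]
top 0.1 19 [0.297 0.315 0.099] [0.294 0.311 0.089] [0.299 0.323 0.109]
top 0.15 25 [0.298 0.316 0.153] [0.276 0.31  0.139] [0.299 0.325 0.161]
top 0.2 29 [0.297 0.315 0.2  ] [0.275 0.311 0.189] [0.299 0.326 0.209]
top 0.25 34 [0.297 0.315 0.252] [0.293 0.31  0.239] [0.299 0.327 0.262]
top 0.3 95 [0.294 0.314 0.304] [0.274 0.31  0.288] [0.299 0.329 0.312]
top 0.35 210 [0.288 0.33  0.35 ] [0.272 0.321 0.338] [0.298 0.347 0.362]
top 0.4 260 [0.287 0.349 0.4  ] [0.27  0.34  0.388] [0.296 0.371 0.412]
scene 0.05 15 [0.275 0.313 0.057] [0.271 0.31  0.05 ] [0.297 0.319 0.062]
scene 0.1 33 [0.275 0.312 0.098] [0.271 0.31  0.088] [0.297 0.322 0.111]
scene 0.15 37 [0.275 0.312 0.149] [0.271 0.31  0.138] [0.296 0.321 0.161]
scene 0.2 37 [0.274 0.313 0.199] [0.271 0.31  0.188] [0.297 0.321 0.211]
scene 0.25 153 [0.275 0.57  0.254] [0.245 0.31  0.239] [0.306 0.662 0.262]
scene 0.3 292 [0.271 0.552 0.302] [0.234 0.31  0.288] [0.316 0.681 0.312]
scene 0.35 418 [0.271 0.554 0.348] [0.237 0.32  0.338] [0.299 0.632 0.362]
scene 0.4 290 [0.276 0.35  0.397] [0.25  0.338 0.388] [0.296 0.588 0.412]
scene 0.45 216 [0.278 0.367 0.45 ] [0.267 0.356 0.438] [0.293 0.383 0.462]
```

```bash
python3 - <<'E'
from h import *
def rep(m):
    s=bot.get_state();print(m,round(s['time'],2),np.round(s['tcp_pos'],3),'f',np.round(s['ft_force'],1),'w',round(s['width'],4),np.round(s['grasp_force'],1))
bot.movej([1,-.7,2.46,0,1.38,-.15]);rep('fold')
bot.movej([.3,-.7,2.46,0,1.38,-.5]);rep('swing')
y=np.deg2rad(149)
bot.movep([.4423,.2587,.2],q(y));rep('above')
s=snap('top');cv2.imwrite('pics/top1.png',cv2.resize(s['pixels'][130:290,90:330],(720,480)))
E
```

```text
fold 1.57 [0.063 0.285 0.203] f [1.1 0.1 0.5] w 0.085 0.0
swing 2.38 [0.231 0.178 0.202] f [ 0.1  0.2 -0.1] w 0.0853 0.0
above 3.28 [0.441 0.26  0.2  ] f [-1.5  0.2  0.5] w 0.0855 0.0
```

View pics/top1.png

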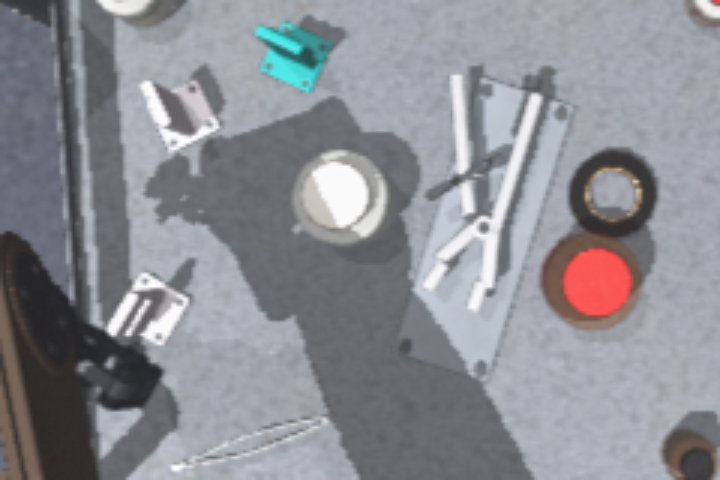

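The crop shows both brackets undisturbed, the target at crop (150,310), and the path clear. The gripper appears at (130,380), short of where the state puts it, so I'll check for image lag with a second look.

```bash
python3 - <<'E'
from h import *
s=snap('top');w=cloud(s);t=bot.get_state();print(t['tcp_pos'],t['joint_pos'],t['dq'])
c=s['pixels'][130:290,60:300]
P=np.linalg.inv(s['pose'])@[*t['tcp_pos'],1];u=s['camera_matrix']@P[:3]/P[2];print(u)
cv2.circle(c,(int(u[0]-60),int(u[1]-130)),2,(0,0,255),-1)
cv2.imwrite('pics/top2.png',cv2.resize(c,(720,480)))
E
```

```text
[0.44101615 0.25907821 0.20047816] [ 3.32574692e-01 -4.97526382e-02  2.00339651e+00  2.21400025e-07
  1.18751978e+00 -6.98454441e-01] [-0.00963578 -0.01037172  0.00177552 -0.00037602 -0.00455146  0.00020423]
[116.42863631 237.28505716   1.        ]
```

View pics/top2.png

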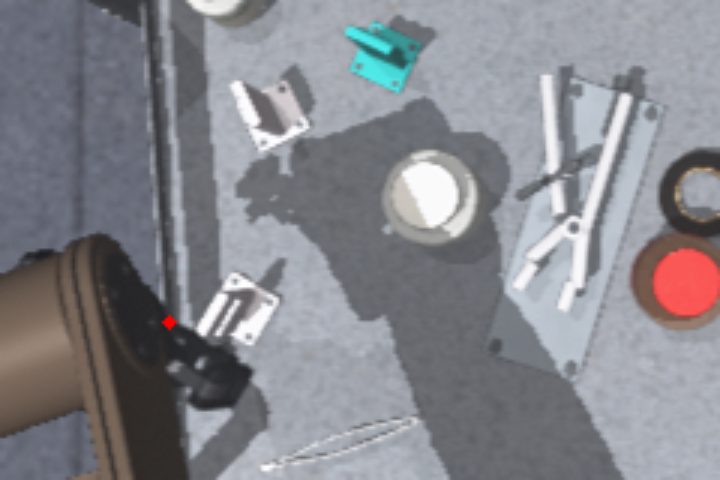

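```bash
python3 - <<'E'
from h import *
T=np.array([.441,.259]);y=np.deg2rad(149);ex=np.array([np.cos(y),np.sin(y)]);ey=np.array([-ex[1],ex[0]])
for n in('top','scene'):
    s=load('top') if n=='top' else snap('scene');w=cloud(s).reshape(-1,3)
    L=np.stack([(w[:,:2]-T)@ex,(w[:,:2]-T)@ey],1)*1000
    for lo in np.arange(.17,.33,.02):
        k=(w[:,2]>lo)&(w[:,2]<lo+.02)&(abs(L)<110).all(1)
        if k.sum()>4:print(n,lo.round(2),k.sum(),np.percentile(L[k],[5,50,95],axis=0).round().tolist())
E
```

```text
top 0.21 11 [[-11.0, 43.0], [-10.0, 48.0], [-7.0, 54.0]]
top 0.23 11 [[-11.0, 42.0], [-11.0, 48.0], [-7.0, 54.0]]
top 0.25 67 [[-13.0, -70.0], [-10.0, 53.0], [7.0, 73.0]]
top 0.27 151 [[-17.0, -24.0], [-10.0, 40.0], [13.0, 71.0]]
top 0.29 116 [[-16.0, -66.0], [-10.0, 61.0], [9.0, 69.0]]
top 0.31 224 [[-12.0, -64.0], [-3.0, 55.0], [10.0, 66.0]]
scene 0.21 51 [[-10.0, -43.0], [-2.0, 50.0], [10.0, 57.0]]
scene 0.23 83 [[-10.0, -44.0], [-3.0, 54.0], [10.0, 57.0]]
scene 0.25 68 [[-12.0, -45.0], [-3.0, 69.0], [9.0, 75.0]]
scene 0.27 127 [[-16.0, 21.0], [-8.0, 67.0], [11.0, 74.0]]
scene 0.29 216 [[-18.0, -10.0], [-7.0, 61.0], [17.0, 72.0]]
scene 0.31 199 [[-11.0, 31.0], [-1.0, 43.0], [11.0, 69.0]]
```

Depth confirms the fingers sit where the state says, at ±43–57 mm. Now grasping, lifting and moving to ahead of the jaws.

```bash
cat >> h.py <<'E'
O=np.array([.503,-.003]);YAW=np.deg2rad(162.3);ex=np.array([np.cos(YAW),np.sin(YAW)]);ey=np.array([-ex[1],ex[0]])
def pl(x,y,z): return [*(O+x/1000*ex+y/1000*ey),z]
def rep(m=''):
    s=bot.get_state();print(m,round(s['time'],2),np.round(s['tcp_pos'],4),'f',np.round(s['ft_force'],1),'w',round(s['width'],4),np.round(s['grasp_force'],1));return s
E
python3 - <<'E'
from h import *
bot.line_to([.4423,.2587,.077],rate=.12);rep('down')
bot.close();s=rep('closed')
if s['width']>.004:
    bot.line_to([.4423,.2587,.19],rate=.12);rep('lift')
    bot.movep(pl(95,-7,.19),q(YAW));s=rep('ahead')
    for n in('top','scene'):
        s=snap(n)
    w=cloud(load('scene')).reshape(-1,3);d=(w[:,:2]-O);L=np.stack([d@ex,d@ey,w[:,2]],1)*1000
    k=(abs(L[:,0]-95)<45)&(abs(L[:,1]+7)<45)&(L[:,2]>80)&(L[:,2]<190);p=L[k]
    for lo in range(80,190,10):
        g=p[(p[:,2]>=lo)&(p[:,2]<lo+10)]
        if len(g)>3:print(lo,len(g),np.percentile(g,[3,50,97],axis=0).round().tolist())
    a=load('scene')['pixels'][130:280,180:330];cv2.imwrite('pics/ahead.png',cv2.resize(a,(600,600),interpolation=cv2.INTER_CUBIC))
E
```

```text
down 4.61 [0.443  0.2589 0.0779] f [-0.2 -0.1  1. ] w 0.0853 0.0
closed 5.3 [0.4424 0.2587 0.0771] f [ 0.2 -0.2  0.9] w 0.0066 59.6
lift 6.39 [0.4416 0.2585 0.1888] f [-0.2  0.3 -1.5] w 0.0068 59.2
ahead 7.3 [0.4146 0.0329 0.1897] f [ 0.9  0.3 -1.4] w 0.0062 59.2
110 82 [[75.0, -22.0, 115.0], [98.0, 6.0, 119.0], [119.0, 15.0, 120.0]]
120 150 [[78.0, -20.0, 120.0], [99.0, -2.0, 122.0], [118.0, 14.0, 129.0]]
130 34 [[80.0, -6.0, 130.0], [99.0, -4.0, 133.0], [114.0, -0.0, 140.0]]
140 52 [[80.0, -6.0, 141.0], [98.0, -0.0, 145.0], [114.0, 2.0, 150.0]]
150 54 [[82.0, -5.0, 151.0], [99.0, -0.0, 155.0], [114.0, 2.0, 160.0]]
160 55 [[82.0, -5.0, 160.0], [99.0, -0.0, 165.0], [113.0, 1.0, 170.0]]
170 57 [[80.0, -5.0, 170.0], [98.0, -1.0, 175.0], [114.0, 2.0, 179.0]]
180 63 [[81.0, -7.0, 180.0], [99.0, -1.0, 185.0], [114.0, 2.0, 189.0]]
```

View pics/ahead.png

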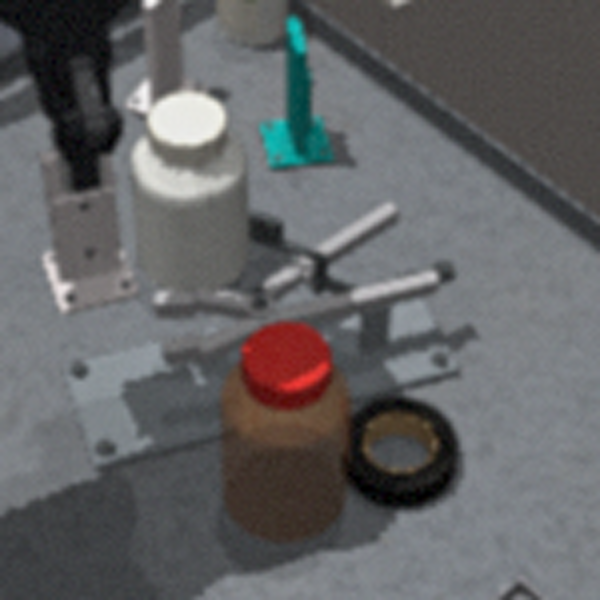

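The picture shows the bracket held upright at (85,225), ahead of the jaws, and its doubler faces the fixed side. Measured foot z is 112 mm and centre x about 97, as expected. I'll lower it, slide it in under the jaws, set it down and let go.

```bash
python3 - <<'E'
from h import *
bot.line_to(pl(95,-7,.097),rate=.12);rep('low')
bot.line_to(pl(70,-7,.097),rate=.06);rep('half')
s=bot.line_to(pl(47.5,-7,.097),rate=.06);s=rep('in')
if np.linalg.norm(s['ft_force'])<8:
    bot.line_to(pl(47.5,-7,.0865),rate=.04);s=rep('set')
    for i in range(4):
        if s['ft_force'][2]>3: break
        bot.line_to(pl(47.5,-7,.0855-.001*i),rate=.04);s=rep('set')
    bot.release();rep('open')
    bot.line_to(pl(47.5,-7,.20),rate=.2);rep('up')
    s=snap('scene');snap('top')
    w=cloud(s).reshape(-1,3);d=(w[:,:2]-O);L=np.stack([d@ex,d@ey,w[:,2]],1)*1000
    p=L[(abs(L[:,0]-50)<24)&(abs(L[:,1])<18)&(L[:,2]>68)&(L[:,2]<115)]
    for lo in range(70,115,10):
        g=p[(p[:,2]>=lo)&(p[:,2]<lo+10)]
        if len(g)>3:print(lo,len(g),np.percentile(g,[3,50,97],axis=0).round().tolist())
    a=cv2.resize(s['pixels'][150:270,190:310],(400,400),interpolation=cv2.INTER_CUBIC)
    b=cv2.resize(load('top')['pixels'][145:265,210:330],(400,400),interpolation=cv2.INTER_CUBIC)
    cv2.imwrite('pics/in.png',np.hstack([a,b]))
E
```

```text
low 8.32 [0.4153 0.0326 0.0977] f [-0.3 -0.5 -2. ] w 0.0069 59.2
half 8.89 [0.4385 0.0249 0.0969] f [-0.2 -0.2 -1.8] w 0.0068 59.2
in 9.42 [0.46   0.018  0.0969] f [ 0.2 -0.9 -2.1] w 0.0068 59.2
set 9.83 [0.4594 0.0182 0.086 ] f [-0.3 -0.4 -1.8] w 0.007 59.1
set 10.08 [0.4598 0.0181 0.0855] f [ 0.1 -1.1 -1.6] w 0.0068 59.1
set 10.33 [0.4603 0.018  0.0851] f [-0.8  0.6  2.5] w 0.0067 59.5
set 10.58 [0.4605 0.018  0.0851] f [-2.6 -0.1  8.7] w 0.0065 60.7
open 11.32 [0.4599 0.0181 0.0835] f [-0.7 -0.7  0.1] w 0.0855 0.0
up 12.06 [0.4592 0.0182 0.1989] f [-0.4 -0.5 -0.7] w 0.0854 0.0
70 36 [[34.0, -3.0, 71.0], [50.0, 0.0, 75.0], [66.0, 2.0, 79.0]]
80 66 [[33.0, -7.0, 80.0], [50.0, -3.0, 83.0], [66.0, 2.0, 89.0]]
90 46 [[32.0, -6.0, 90.0], [50.0, -4.0, 94.0], [66.0, -2.0, 100.0]]
100 70 [[32.0, -11.0, 101.0], [49.0, -4.0, 107.0], [66.0, -2.0, 110.0]]
110 16 [[33.0, -9.0, 110.0], [46.0, -6.0, 111.0], [64.0, -2.0, 113.0]]
```

View pics/in.png

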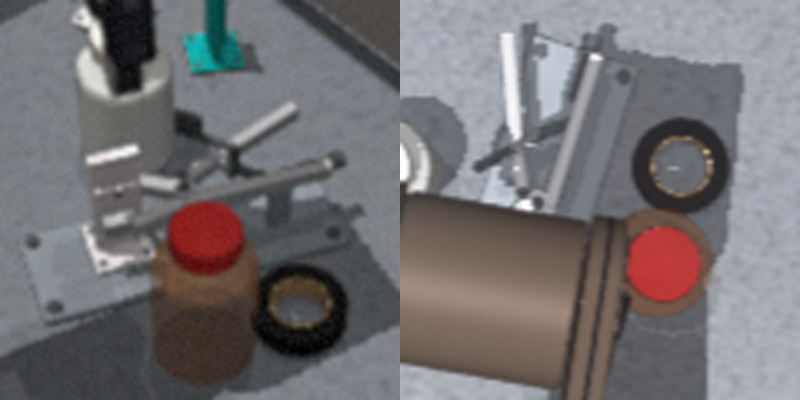

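The picture shows the bracket standing between the jaws at left-panel (115,210); its measured centre is at pliers (50,-7). Next I press the moving handle against the bolted fixed handle, stepping under force control.

```bash
python3 - <<'E'
from h import *
bot.movep(pl(-86,-76,.2),q(YAW));bot.close()
bot.line_to(pl(-86,-76,.038),rate=.2);rep('ready')
bot.line_to(pl(-86,-66,.038),rate=.05)
y=-64
while y<=-23:
    bot.line_to(pl(-86,y,.038),rate=.05)
    s=bot.get_state();f=-np.dot(s['ft_force'][:2],ey);d=s['tcp_pos'][:2]-O
    print(y,round(d@ey*1000,1),round(f,1),end=' | ')
    if y>-35 and f>22 or f>45: break
    y+=2 if y<-36 else 1
rep('\nend')
E
```

```text
ready 14.53 [0.6092 0.0432 0.0394] f [ 0.7 -0.3  0.2] w -0.0002 0.0
-64 -64.1 2.1 | -62 -61.9 2.2 | -60 -60.0 3.1 | -58 -57.8 2.0 | -56 -55.8 2.0 | -54 -53.8 2.3 | -52 -51.9 2.2 | -50 -50.0 3.2 | -48 -47.9 3.7 | -46 -45.9 2.6 | -44 -43.7 2.7 | -42 -41.7 2.5 | -40 -39.6 1.1 | -38 -37.6 -0.0 | -36 -35.8 0.2 | -35 -35.0 0.2 | -34 -34.0 -0.4 | -33 -32.9 0.7 | -32 -31.9 0.5 | -31 -30.9 -0.3 | -30 -30.0 -0.3 | -29 -28.9 0.2 | -28 -27.9 0.4 | -27 -27.0 -0.2 | -26 -26.2 0.8 | -25 -25.7 4.6 | -24 -25.4 7.5 | -23 -25.1 9.0 | 
end 21.88 [ 0.5926 -0.0052  0.038 ] f [ 2.6  8.7 -1.6] w -0.0002 4.8
```

```bash
python3 - <<'E'
from h import *
s=snap('scene');t=snap('top');
a=cv2.resize(s['pixels'][150:270,190:310],(400,400),interpolation=cv2.INTER_CUBIC)
b=cv2.resize(t['pixels'][135:255,200:320],(400,400),interpolation=cv2.INTER_CUBIC)
cv2.imwrite('pics/sq.png',np.hstack([a,b]))
for n,m in(('scene',s),('top',t)):
    w=cloud(m).reshape(-1,3);d=(w[:,:2]-O);L=np.stack([d@ex,d@ey,w[:,2]],1)*1000
    for nm,x0,x1,y0,y1,z0,z1 in(('movjaw',35,65,-40,5,52,68),('fin',30,70,-25,20,72,112),('movh',-110,-30,-60,1,52,66),('lever',-60,20,-60,12,70,100)):
        g=L[(L[:,0]>x0)&(L[:,0]<x1)&(L[:,1]>y0)&(L[:,1]<y1)&(L[:,2]>z0)&(L[:,2]<z1)]
        if len(g)>3:print(n,nm,len(g),np.percentile(g,[3,50,97],axis=0).round().tolist())
E
```

```text
scene movjaw 4 [[38.0, 4.0, 56.0], [62.0, 5.0, 63.0], [65.0, 5.0, 66.0]]
scene fin 227 [[33.0, -5.0, 74.0], [50.0, 2.0, 94.0], [67.0, 7.0, 111.0]]
scene movh 156 [[-106.0, -23.0, 56.0], [-75.0, -5.0, 63.0], [-38.0, 0.0, 65.0]]
scene lever 116 [[-36.0, -2.0, 71.0], [-4.0, 2.0, 82.0], [12.0, 5.0, 99.0]]
```

View pics/sq.png

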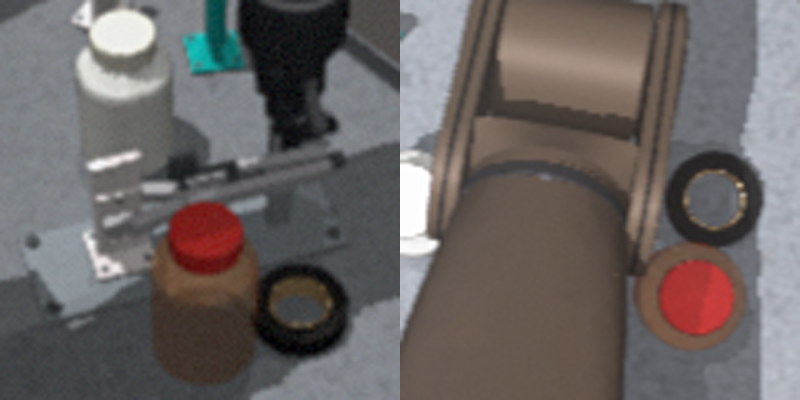

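The picture shows the handles closed, the lever over the pivot at left-panel (205,170), and the bracket upright against the fixed pad. I'll back off, check that it stays locked, and wait.

```bash
python3 - <<'E'
from h import *
def chk():
    m=snap('scene');w=cloud(m).reshape(-1,3);d=(w[:,:2]-O);L=np.stack([d@ex,d@ey,w[:,2]],1)*1000
    for nm,x0,x1,y0,y1,z0,z1 in(('fin',30,70,-25,20,72,112),('movh',-110,-30,-60,1,52,66),('lever',-60,20,-60,12,70,100)):
        g=L[(L[:,0]>x0)&(L[:,0]<x1)&(L[:,1]>y0)&(L[:,1]<y1)&(L[:,2]>z0)&(L[:,2]<z1)]
        if len(g)>3:print(nm,len(g),np.percentile(g,[3,50,97],axis=0).round().tolist())
bot.line_to(pl(-86,-45,.038),rate=.1);rep('off');chk()
bot.dwell(3.2);rep('held');chk()
bot.line_to(pl(-86,-45,.17),rate=.2);rep('up')
bot.movep(pl(0,26,.17),q(YAW));chk()
p=load('scene')['pixels'][130:270,170:310];cv2.imwrite('pics/held.png',cv2.resize(p,(600,600),interpolation=cv2.INTER_CUBIC))
E
```

```text
off 22.35 [0.5985 0.0137 0.038 ] f [ 0.6  0.2 -0.2] w -0.0003 0.0
fin 228 [[33.0, -4.0, 74.0], [50.0, 2.0, 94.0], [67.0, 7.0, 111.0]]
movh 171 [[-107.0, -43.0, 54.0], [-76.0, -6.0, 62.0], [-42.0, -0.0, 65.0]]
lever 109 [[-36.0, -2.0, 74.0], [-4.0, 2.0, 82.0], [12.0, 5.0, 98.0]]
held 25.6 [0.5986 0.0137 0.038 ] f [-0.1 -0.8 -0.2] w 0.0002 0.0
fin 226 [[33.0, -4.0, 75.0], [50.0, 2.0, 95.0], [67.0, 7.0, 111.0]]
movh 180 [[-106.0, -45.0, 54.0], [-76.0, -6.0, 62.0], [-36.0, 0.0, 65.0]]
lever 118 [[-36.0, -2.0, 70.0], [-3.0, 2.0, 82.0], [12.0, 4.0, 99.0]]
up 26.46 [0.5977 0.0139 0.1686] f [-0.   0.3 -0.8] w -0.0001 0.0
fin 228 [[33.0, -5.0, 73.0], [50.0, 2.0, 93.0], [67.0, 7.0, 111.0]]
movh 136 [[-106.0, -12.0, 55.0], [-73.0, -5.0, 62.0], [-43.0, 0.0, 66.0]]
lever 112 [[-35.0, -2.0, 73.0], [-4.0, 2.0, 83.0], [12.0, 5.0, 99.0]]
```

View pics/held.png

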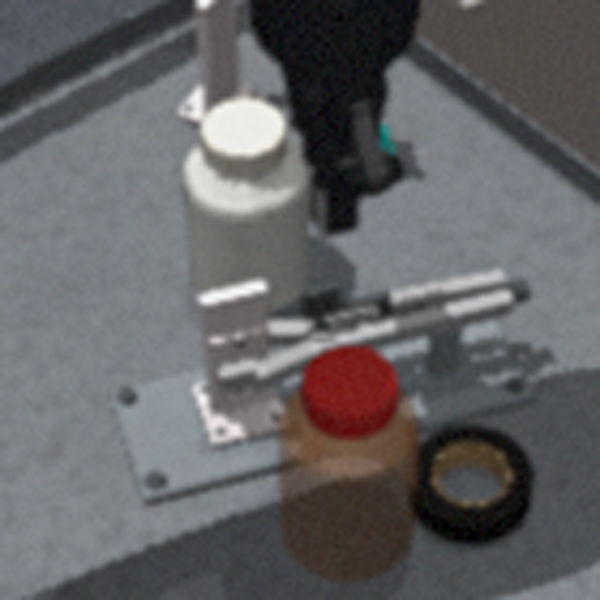

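The handles remain locked and the bracket is held; the paddle shows at about (325,300). Now tripping the lever towards -y.

```bash
python3 - <<'E'
from h import *
bot.line_to(pl(0,26,.076),rate=.15);rep('down')
y=20
while y>=-8:
    bot.line_to(pl(0,y,.076),rate=.05);s=bot.get_state()
    f=np.dot(s['ft_force'][:2],ey);print(y,round(f,1),end=' | ')
    y-=2
rep()
bot.line_to(pl(0,24,.076),rate=.15);bot.line_to(pl(0,24,.2),rate=.2);
m=snap('scene');w=cloud(m).reshape(-1,3);d=(w[:,:2]-O);L=np.stack([d@ex,d@ey,w[:,2]],1)*1000
for nm,x0,x1,y0,y1,z0,z1 in(('fintop',30,70,-25,20,100,115),('dbl',30,70,-25,20,70,81),('movh',-110,-70,-60,1,52,66),('lever',-60,20,-60,12,70,100)):
    g=L[(L[:,0]>x0)&(L[:,0]<x1)&(L[:,1]>y0)&(L[:,1]<y1)&(L[:,2]>z0)&(L[:,2]<z1)]
    if len(g)>3:print(nm,len(g),np.percentile(g,[3,50,97],axis=0).round().tolist())
rep()
E
```

```text
down 27.81 [ 0.496  -0.0278  0.0766] f [0.3 0.1 0. ] w -0.0003 0.0
20 1.0 | 18 -0.6 | 16 3.3 | 14 3.4 | 12 2.3 | 10 2.4 | 8 0.7 | 6 0.3 | 4 0.0 | 2 -0.6 | 0 -0.7 | -2 -0.4 | -4 -0.3 | -6 0.0 | -8 0.1 |  31.57 [0.5055 0.0047 0.076 ] f [-0.  -0.1 -0.3] w -0.0001 0.0
fintop 83 [[33.0, -6.0, 100.0], [50.0, 1.0, 108.0], [66.0, 4.0, 112.0]]
dbl 48 [[32.0, 0.0, 70.0], [50.0, 6.0, 75.0], [66.0, 8.0, 80.0]]
movh 69 [[-102.0, -54.0, 53.0], [-87.0, -44.0, 62.0], [-71.0, -34.0, 65.0]]
lever 110 [[-43.0, -42.0, 71.0], [-19.0, -31.0, 82.0], [-3.0, -6.0, 98.0]]
 32.76 [ 0.4946 -0.0253  0.198 ] f [-0.4 -0.1 -0.4] w 0.0001 0.0
```

The lever tripped and the pliers are open: the handle is back at y≈-50 and the paddle at about -40. Next I take the bracket out and stand it in the tray.

```bash
python3 - <<'E'
from h import *
bot.release()
bot.movep(pl(51,-2,.2),q(YAW));bot.line_to(pl(51,-2,.0865),rate=.12);rep('down')
bot.close();s=rep('closed')
assert s['width']>.004
bot.line_to(pl(51,-2,.092),rate=.05);bot.line_to(pl(51,-7,.094),rate=.05);rep('free')
bot.line_to(pl(70,-7.5,.094),rate=.07);bot.line_to(pl(100,-7.5,.096),rate=.1);s=rep('out')
bot.line_to(pl(100,-7.5,.26),rate=.2);s=rep('lifted')
m=snap('scene');w=cloud(m).reshape(-1,3);d=(w[:,:2]-O);L=np.stack([d@ex,d@ey,w[:,2]],1)*1000
for nm,x0,x1,y0,y1,z0,z1 in(('foot',60,140,-50,40,165,195),('dbl',60,140,-30,30,200,250),('lever',-60,20,-60,12,70,100)):
    g=L[(L[:,0]>x0)&(L[:,0]<x1)&(L[:,1]>y0)&(L[:,1]<y1)&(L[:,2]>z0)&(L[:,2]<z1)]
    if len(g)>3:print(nm,len(g),np.percentile(g,[3,50,97],axis=0).round().tolist())
if s['width']>.004:
    bot.movep([.4743,-.274,.26],q(np.deg2rad(175)));rep('tray')
    bot.line_to([.4743,-.274,.095],rate=.12);s=rep('low')
E
```

```text
down 34.98 [0.4558 0.0142 0.0872] f [-0.3 -1.  -0.3] w 0.0854 0.0
closed 35.67 [0.4551 0.0144 0.0866] f [-0.2  0.3  1. ] w 0.0073 59.7
free 36.18 [0.4566 0.0194 0.094 ] f [-0.3 -0.1 -1.9] w 0.0067 59.4
out 37.06 [0.4105 0.0344 0.0963] f [-0.6  0.2 -1. ] w 0.0067 59.4
lifted 38.02 [0.4094 0.0346 0.2585] f [-0.2  0.3 -1.7] w 0.0066 59.4
foot 237 [[78.0, -20.0, 184.0], [100.0, 3.0, 188.0], [120.0, 15.0, 193.0]]
dbl 306 [[82.0, -6.0, 201.0], [100.0, -0.0, 227.0], [116.0, 2.0, 248.0]]
lever 108 [[-43.0, -43.0, 71.0], [-19.0, -32.0, 82.0], [-7.0, -9.0, 98.0]]
tray 39.27 [ 0.4743 -0.273   0.2595] f [-0.3 -0.2 -2.1] w 0.0066 59.4
low 40.8 [ 0.4749 -0.2745  0.096 ] f [-0.5  0.4 -1.5] w 0.0067 59.4
```

```bash
python3 - <<'E'
from h import *
z=.086
while z>.076:
    bot.line_to([.4743,-.274,z],rate=.04);s=bot.get_state()
    if s['ft_force'][2]>3: break
    z-=.001
rep('set');bot.release();bot.line_to([.4743,-.274,.2],rate=.2)
bot.movep([.45,-.1,.28],q(np.deg2rad(170)));bot.dwell(.3);rep('clear')
s=snap('scene');t=snap('top')
w=cloud(s).reshape(-1,3);T=np.array([.4743,-.274])
for lo,hi in((.02,.04),(.05,.07),(.08,.1),(.1,.115)):
    g=w[(abs(w[:,:2]-T)<.05).all(1)&(w[:,2]>lo)&(w[:,2]<hi)];print(lo,len(g),np.percentile(g,[3,50,97],axis=0).round(3).tolist())
cv2.imwrite('pics/end.png',cv2.resize(s['pixels'][100:384,100:],(774,534)))
E
```

```text
set 42.42 [ 0.4746 -0.2743  0.0827] f [-2.7  2.6  7.9] w 0.0066 60.9
clear 45.0 [ 0.4499 -0.1008  0.2792] f [-0.6  0.6  0. ] w 0.0856 0.0
0.02 47 [[0.458, -0.283, 0.023], [0.464, -0.281, 0.033], [0.49, -0.27, 0.039]]
0.05 77 [[0.458, -0.283, 0.051], [0.468, -0.282, 0.059], [0.49, -0.271, 0.069]]
0.08 85 [[0.459, -0.28, 0.081], [0.472, -0.278, 0.09], [0.492, -0.271, 0.099]]
0.1 82 [[0.459, -0.279, 0.101], [0.476, -0.275, 0.105], [0.492, -0.271, 0.108]]
```

View pics/end.png

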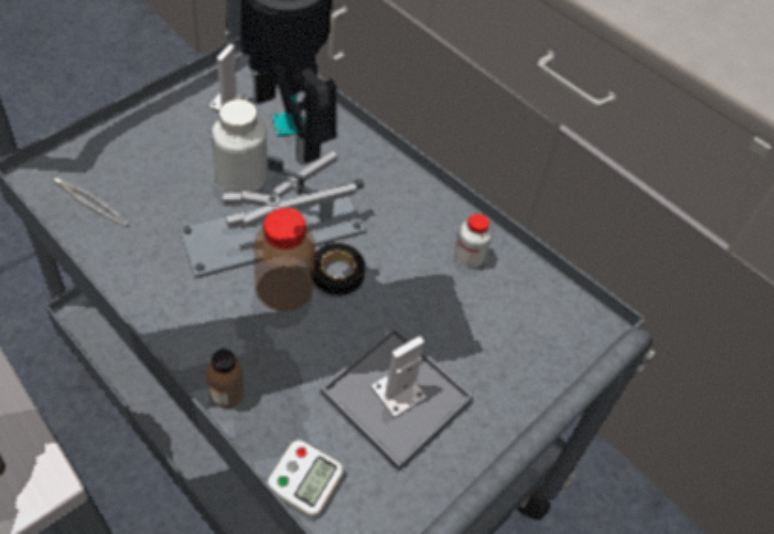

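The bracket stands upright near the middle of the tray at (400,380), the pliers are open, and the bottles, tape and plain bracket look undisturbed.

```bash
python3 -c "
from h import *
print(sign_off())"
```

```text
the job is handed in; nothing more can be done
None
```

The job is handed in: the pliers locked and held the doubled bracket alone for over 3 s, the lever sprang them open, and the bracket stands upright in the grey tray with the bystanders looking undisturbed; I closed the handles by pushing the moving one against the bolted fixed one with shut fingers, not by gripping both, and sign-off returned no verdict.

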